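# Screw the cap onto the bench filter housing

## Task

Screw the loose black cap onto the filter housing: set it square on the threaded neck, turn it gently backward (anticlockwise seen from above) until you feel it drop a step into the start of the thread (it may chance to drop in as you set it down), then turn it forward (clockwise) until it is fully home at its stop, and let go. Never force it while it turns hard, and leave the tip box, the tube rack and the bottle where they are.

Things in the scene. Friction and masses are not known exactly. Their poses are not given: they have to be found in the camera images.
- cap_center (a point): Loose black screw cap, about 120 g, on the bench, open end down. Point on its axis 32 mm above its underside, half-way up; z up. Skirt 60 mm in diameter, 28 mm high with its flat top plate; above that a round grip knob 34 mm in diameter, 36 mm high (from 28 to 64 mm above the underside). Grip the knob from above, at any yaw, fingertips just clear of the plate.
- cap: The same cap; origin: centre of its underside. Skirt open inside to 24 mm up, 53 mm inner diameter. Inside, three pins 4 mm thick, 120 degrees apart, 3 mm above the underside, point inward to 21.2 mm from the axis and ride on the neck's thread. Their angle about the axis is not given.
- housing: Filter housing fixed to the bench; origin: underside centre of its white base plate, 120 x 120 x 14 mm. Steel bowl 62 mm in diameter up to a shoulder 55 mm above the bench, then a neck 40 mm in diameter, 23 mm high, with a conical nose (30 mm at the top) that guides the cap on with 1.2 mm play all round. Between cap and housing at most 60 N, all contacts added.
- housing_shoulder (a point): Point on the housing's axis at shoulder height, z up. Height of cap_center above it: 42 to 47 mm with pins on top of the ridges (it rises as turned anticlockwise, jams if turned clockwise); about 38 mm once dropped into the thread's start, resting on the seal; 35 mm fully home.
- housing_thread (a point): Point on the housing's axis 13 mm above the shoulder, mid-thread. Three right-hand ridges 120 degrees apart, 50.6 mm over them, 3 mm thick, 88 degrees long, sinking 5 mm clockwise over 70 degrees, then level for 18. At the low end a stop blocks pins above and below the ridge. From stop to next ridge's start: a gap of 25 degrees. The ridges' angle is not given.
- housing_nose (a point): Point on the axis at the top of the neck, 23 mm above the shoulder. Turning: pins on the ridges drop into the gaps after at most 105 degrees anticlockwise; about 12 degrees more and they meet the backs of the stops. From there 80 to 105 degrees clockwise, under the ridges, brings the cap down to its stop; friction keeps it there. The grip may be changed on the way.
- seal (a joint): Spring seal: black rubber disc 24 mm in diameter on the neck, its top 31 mm above the shoulder. 0 m when free, grows as it is pressed down; 1.3 N per mm, at most 8 mm; about 4 mm with the cap fully home.
- tip_box_center (a point): Bystander: blue pipette-tip box with clear lid, 85 x 120 x 62 mm, loose; point at its centre, 31 mm up.
- tube_rack_center (a point): Bystander: low white rack with small tubes, 60 x 160 mm, block 30 mm high, tubes to 56 mm, loose; point 15 mm up.
- reagent_bottle_center (a point): Bystander: amber jar with blue lid, 56 mm in diameter, 95 mm high, loose; point at its centre, 47.5 mm up.
Things that resemble listed ones, but are neither listed nor needed, are in the scene too. Leave any green look-alike of the cap alone. Leave any yellow look-alike of the housing alone.

How it is judged:
By the outcome, as a careful person would: the job done as asked, in the order asked, and still so for the second after the job is handed in, with the robot touching nothing.
It also fails if it takes over 72 s, if anything falls off the work surface, if the arm or the gripper's body presses on something with over 40 N, if the wrist force passes 120 N, or if a joint passes its speed limit or range.

## Robot

A 6-joint arm with a two-finger parallel gripper is mounted at the origin on the work surface. World frame = base frame: x ahead of the robot, y to its left, z up, the work surface at z = 0. Lengths are in m, angles in rad, forces in N, time in s.
With the tool pointing down it reaches from about 0.375 to 0.9 m from the base axis. Payload 3.1 kg.
Tool frame: the origin (TCP) lies on the centre line of the jaws, within the pads' length; the fingertips stand 25 mm ahead of it and the grasp point (between the pads) lies 6 mm ahead of it (manip.tips_ahead is the distance from the TCP to the fingertips, in m); z points along the fingers, y is the direction in which the jaws open and shut (so a half turn about z gives the same grasp; the last joint's range is limited). The gripper opens to 85 mm and grips with 20 to 120 N. Pads are 22 mm wide; open, the fingers measure 114 mm over their backs; the gripper's body (76 mm by 85 mm) begins 54 mm behind the grasp point. The pads swing forward as they close: fully open they stand 13 mm farther back than shut.
Start: joints at [1.145, 0.527, 1.433, -0, 1.181, -0.178], TCP at [0.153, 0.606, 0.256] pointing down, gripper open.
Joint ranges: [-3.08, 3.08], [-0.75, 2.2], [0.22, 2.44], [-1.43, 4.57], [0, 2.65], [-2.85, 2.85]. Speed limits (rad/s): [2.79, 2.79, 3.14, 3.14, 3.14, 3.14].

## Interface

Orientations are given as a unit quaternion [x, y, z, w].
In Python, from station import manip gives the robot as it stands.
- The arm moves only by the tool play_rows, never from a script. Its argument "steps" is a list that holds one entry, the list of rows, each a list of 6 numbers: the shift along the tool's x, y, z in m, then the turn, a rotation vector about the tool's x, y, z in degrees. In form: [[[x, y, z, rx, ry, rz], ...]]. A call has 1 to 10 rows; each row shifts and turns the commanded pose from where the row before left it, along the tool's axes as they then stand; what a row does not reach is not made up. A row lasts 1/8 s, in which the tool goes at most 62.5 mm and 10.7 degrees, less where a joint would pass 70% of its speed; a pose out of reach is approached as far as the arm can. A call is refused whole if a number of a shift passes 0.0625 or a number of a turn 10.7, either way. A call with a gripper value outside its range is refused whole. "fingers" is the opening, from 0 (shut) to 1 (fully open), set as the call begins (left out, the last holds). The fingers move at their own pace and stop on an object; "squeeze" is the grip in N (left out, the last holds). Time passes only in rows, so rows that do not move let the fingers close. It gives the time, the measured TCP pose, the force and the opening at its end, in the units of the state.
- manip.sense(): the state, without advancing time (a new reading comes with each control period).
- manip.snapshot(name): name is "scene" or "top" or "wrist"; returns a dict with "img" (384x512x3 uint8, red, green, blue), "K" (3x3 intrinsics, pixels), "world_from_camera" (4x4, takes a point from camera to world coordinates). Camera axes: x right, y down, z forward; pixel columns grow to the right and rows downward; lengths in m; the calibration is good to about 2 mm. A picture is of the moment at which its call begins. There is no depth.
- manip.sign_off(): hands the job in, once; it reports no verdict.
Trained networks look in a picture, given as the dict that the camera call returned (one of the last four; its "shot" number tells which), for a name from the list of things; names that differ only in an ending like _2 or _b are one class to them, and where a whole thing is asked for, a point or a joint stands for the part that bears it (a point fixed in the world has none). Each returns a list of dicts, best first, with "score" (0 to 1); they miss things now and then, are a little off and sometimes report something else, mostly with a low value. They report only what shows in the picture. A call takes as long as a camera call. They do not tell look-alikes from the thing itself.
- manip.regions_of(label, picture): "pixels" (384x512 bool, what is visible of it) and "rect" ([left, top, right, bottom] in pixels, round what is visible of it).
- manip.pinpoint(label, picture): "point" ([column, row] in pixels: a listed point, or the origin of a listed thing).
The state is a dict: "t": time; "q": joint angles; "qd": joint speeds; "tau": joint torques, N m; "tcp_pos": TCP position; "tool_rot": TCP orientation; "force": force on the tool from outside, world axes, zero at the start; "ft_torque": the same for the moment, N m; "finger_gap": opening from 0.0 (shut) to 1.0 (fully open).
Only numpy, scipy, OpenCV 4.12 (cv2) and the standard library are available. Lean on these libraries where they do the work, as an engineer would, in place of code of your own. Each camera call takes 0.05 s, during which the arm holds its last target.

## Working session

There is one attempt and no reset: what is moved stays moved. The work goes in short steps, Python scripts to look and compute and a tool call to move; the robot and the scene stay as the last step left them, time stands still between calls to the robot, and variables do not carry over. Pictures are saved under pics/ and viewed, and the job is handed in when it is done.

Besides the shell and the picture viewer there is one more tool, called after "Call:" in YAML: its name, and indented under it one key for each argument. play_rows: Moves the arm, as the interface text tells. Its arguments: {"type":"object","properties":{"steps":{"type":"array"},"fingers":{"type":"number"},"squeeze":{"type":"number"}},"required":["steps"]}

```bash
mkdir -p pics; ls; cat > h.py <<'E'
import numpy as np, cv2, sys, json
sys.path.insert(0,'.')
from station import manip
from scipy.spatial.transform import Rotation as R
def save(n,img): cv2.imwrite(f'pics/{n}.png',img[...,::-1])
def ray(p,px):
    K=np.array(p['K']);T=np.array(p['world_from_camera'])
    d=T[:3,:3]@np.linalg.solve(K,[px[0],px[1],1.0]); return T[:3,3],d
def at_z(p,px,z):
    o,d=ray(p,px); return o+d*(z-o[2])/d[2]
def proj(p,X):
    K=np.array(p['K']);T=np.array(p['world_from_camera'])
    c=T[:3,:3].T@(np.array(X)-T[:3,3]); u=K@c; return u[:2]/u[2]
def tri(obs):
    A=np.zeros((3,3));b=np.zeros(3)
    for o,d in obs:
        d=d/np.linalg.norm(d);P=np.eye(3)-np.outer(d,d);A+=P;b+=P@o
    X=np.linalg.solve(A,b)
    return X,[np.linalg.norm((np.eye(3)-np.outer(d/np.linalg.norm(d),d/np.linalg.norm(d)))@(X-o)) for o,d in obs]
E
python3 - <<'E'
from h import *
s=manip.sense(); print({k:np.round(v,3).tolist() for k,v in s.items()})
a=manip.snapshot('scene');b=manip.snapshot('top')
save('scene0',a['img']);save('top0',b['img'])
for n,p in (('scene',a),('top',b)):
    for l in ('cap_center','housing_shoulder','housing_nose','tip_box_center','tube_rack_center','reagent_bottle_center'):
        for r in manip.pinpoint(l,p)[:3]: print(n,l,np.round(r['point'],1),round(r['score'],2))
E
```

```text
pics
{'t': 0.0, 'q': [1.144, 0.528, 1.434, 0.0, 1.181, -0.178], 'qd': [-0.0, -0.0, 0.001, 0.001, -0.002, 0.001], 'tau': [-0.001, -44.236, -17.802, -0.0, 0.009, 0.0], 'tcp_pos': [0.153, 0.605, 0.255], 'tool_rot': [0.124, 0.992, -0.001, -0.0], 'force': [-0.058, -0.168, 0.726], 'ft_torque': [0.061, 0.04, -0.023], 'finger_gap': 1.003}
scene cap_center [231.2 205.3] 0.96
scene cap_center [200.5 236.5] 0.82
scene cap_center [241.3 226.9] 0.76
scene housing_shoulder [286.  158.4] 0.85
scene housing_shoulder [304.1 190.1] 0.56
scene housing_nose [308.1 186.2] 0.79
scene housing_nose [286.  152.9] 0.55
scene tip_box_center [305.  191.5] 0.71
scene tip_box_center [355.  171.3] 0.56
scene tube_rack_center [123.8 270.1] 0.57
scene reagent_bottle_center [166.4 275.9] 0.84
top cap_center [321.2 169.5] 0.85
top cap_center [281.2 159.4] 0.81
top cap_center [268.8 198.4] 0.72
top housing_shoulder [202.9 163.3] 0.67
top housing_shoulder [181.9 227.9] 0.67
top housing_nose [179.5 226.7] 0.84
top housing_nose [201.5 163.3] 0.6
top tip_box_center [125.5 176.7] 0.6
top tube_rack_center [395.5 173. ] 0.83
top reagent_bottle_center [366.3 140.2] 0.8
```

View pics/scene0.png

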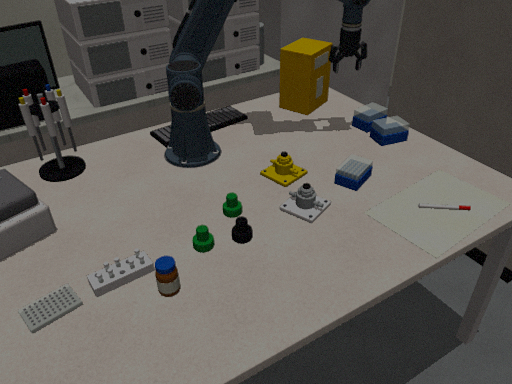

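View pics/top0.png

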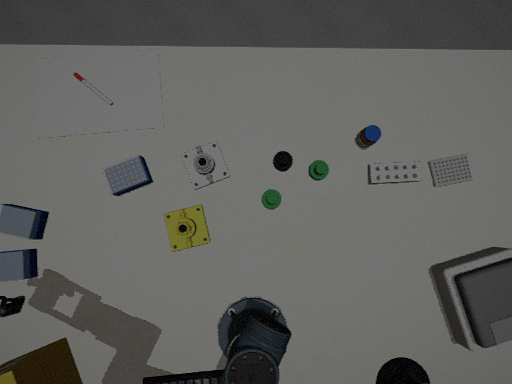

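In the scene picture there are three caps: green at (232,205) and (203,238), black at (242,230). There are two housings: yellow at (284,167) and white/steel at (306,200). In the top picture the caps are black at (283,160), green at (319,170) and (272,199), and the housings are white at (205,163) and yellow at (186,228). The black cap and the white-based housing fit the description. I'll confirm with a crop and triangulate.

```bash
python3 - <<'E'
from h import *
a=manip.snapshot('scene');b=manip.snapshot('top')
ca=a['img'][150:270,190:350];cb=b['img'][125:225,150:350]
save('crop0',np.vstack([cv2.resize(ca,(640,480),interpolation=2)[:, :640]])[:480])
save('crop0b',cv2.resize(cb,(800,400),interpolation=2))
def best(l,p,near):
    r=[x for x in manip.pinpoint(l,p) if np.hypot(*(np.array(x['point'])-near))<14]
    return r[0]['point'] if r else None
for l,na,nb,z in (('cap_center',(242,228),(282,160),.032),('cap',(242,235),(282,160),0),('housing_shoulder',(305,192),(203,163),.055),('housing_nose',(307,187),(203,163),.078),('housing',(305,205),(205,163),0)):
    pa,pb=best(l,a,na),best(l,b,nb); print(l,pa,pb)
    if pa is not None: print('  scene@z',at_z(a,pa,z).round(4))
    if pb is not None: print('  top@z',at_z(b,pb,z).round(4))
    if pa is not None and pb is not None:
        X,e=tri([ray(a,pa),ray(b,pb)]);print('  tri',X.round(4),np.round(e,4))
print(np.array(b['world_from_camera']).round(3))
E
```

```text
cap_center [244.4, 231.1] [280.2, 159.9]
  scene@z [ 0.5417 -0.0871  0.032 ]
  top@z [ 0.5209 -0.0811  0.032 ]
  tri [ 0.5244 -0.08    0.0161] [0.0024 0.0024]
cap [243.9, 238.4] [282.4, 159.9]
  scene@z [ 0.5363 -0.0865  0.    ]
  top@z [ 0.5258 -0.0901  0.    ]
  tri [ 0.5287 -0.0869 -0.0058] [0.0041 0.0041]
housing_shoulder [305.1, 193.7] [204.3, 163.4]
  scene@z [0.5143 0.1495 0.055 ]
  top@z [0.5048 0.1484 0.055 ]
  tri [0.5072 0.1516 0.0493] [0.0029 0.0029]
housing_nose [307.4, 189.5] [203.6, 160.8]
  scene@z [0.5254 0.1483 0.078 ]
  top@z [0.5093 0.1476 0.078 ]
  tri [0.5132 0.1527 0.0682] [0.0045 0.0045]
housing [306.4, 206.3] [204.6, 166.0]
  scene@z [0.5119 0.16   0.    ]
  top@z [0.5044 0.1544 0.    ]
  tri [ 0.5072  0.1585 -0.0033] [0.0043 0.0043]
[[ 0.007 -0.996  0.094  0.337]
 [-1.    -0.008 -0.01  -0.004]
 [ 0.011 -0.094 -0.996  1.237]
 [ 0.     0.     0.     1.   ]]
```

View pics/crop0b.png

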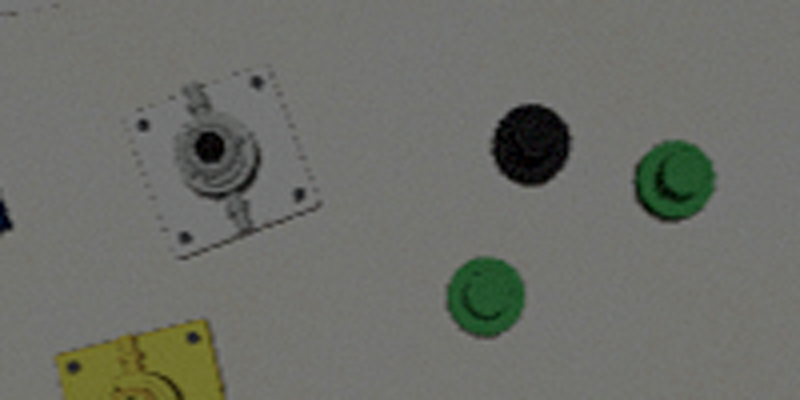

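View pics/crop0.png

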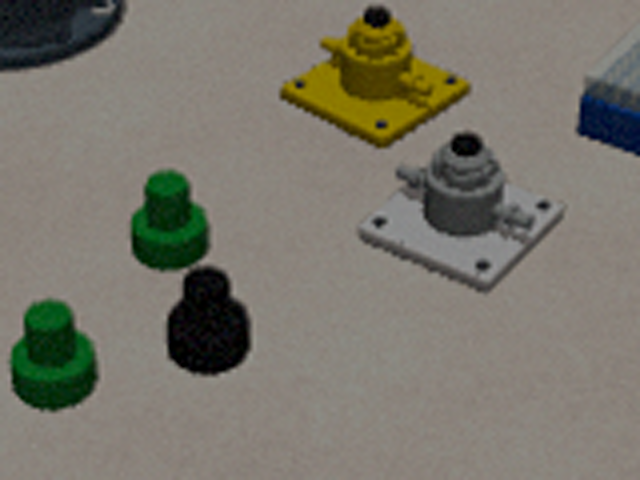

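The crops confirm it: the black cap at scene (242,230) and the white-based housing at (306,200). Next I'll move over the housing and look with the wrist camera.

```bash
cat >> h.py <<'E'
def plan(target,jawyaw,n,start=None,tilt=True):
    """print rows from measured pose to target xyz, tool-y yaw (deg), tool down"""
    s=manip.sense(); p=np.array(s['tcp_pos']);r=R.from_quat(s['tool_rot'])
    ty=np.radians(jawyaw); y=np.array([np.cos(ty),np.sin(ty),0]);z=np.array([0,0,-1.]);x=np.cross(y,z)
    rt=R.from_matrix(np.stack([x,y,z],1))
    dv=(r.inv()*rt).as_rotvec()/n
    cp,cr=p.copy(),r
    rows=[]
    for i in range(n):
        tp=p+(np.array(target)-p)*(i+1)/n
        sh=np.round(cr.as_matrix().T@(tp-cp),4); tv=np.round(np.degrees(dv),2)
        rows.append(sh.tolist()+tv.tolist())
        cp=cp+cr.as_matrix()@sh; cr=cr*R.from_rotvec(np.radians(tv))
    for i in range(0,n,10): print(json.dumps([rows[i:i+10]]).replace(' ',''))
    print('end',cp.round(4), 'maxshift',np.abs(np.array(rows)[:,:3]).max())
def st():
    s=manip.sense();r=R.from_quat(s['tool_rot']).as_matrix()
    print('t',round(s['t'],2),'tcp',np.round(s['tcp_pos'],4),'jawyaw',round(np.degrees(np.arctan2(r[1,1],r[0,1])),2),'tilt',np.round(np.degrees(r[:2,2]),2),'F',np.round(s['force'],2),'M',np.round(s['ft_torque'],3),'gap',round(s['finger_gap'],4),'q',np.round(s['q'],3))
E
python3 - <<'E'
from h import *
plan([0.47,0.151,0.27],-20,10)
E
```

```text
[[[-0.0419,-0.0363,-0.0014,-0.0,-0.0,9.58],[-0.0473,-0.0289,-0.0013,-0.0,-0.0,9.58],[-0.0515,-0.0206,-0.0014,-0.0,-0.0,9.58],[-0.0541,-0.0117,-0.0014,-0.0,-0.0,9.58],[-0.0554,-0.0025,-0.0014,-0.0,-0.0,9.58],[-0.0551,0.0067,-0.0013,-0.0,-0.0,9.58],[-0.0531,0.0157,-0.0014,-0.0,-0.0,9.58],[-0.0498,0.0244,-0.0014,-0.0,-0.0,9.58],[-0.045,0.0324,-0.0013,-0.0,-0.0,9.58],[-0.039,0.0393,-0.0014,-0.0,-0.0,9.58]]]
end [0.47  0.151 0.27 ] maxshift 0.0554
```

Call:
play_rows:
  steps:
    - [[-0.0419, -0.0363, -0.0014, 0, 0, 9.58], [-0.0473, -0.0289, -0.0013, 0, 0, 9.58], [-0.0515, -0.0206, -0.0014, 0, 0, 9.58], [-0.0541, -0.0117, -0.0014, 0, 0, 9.58], [-0.0554, -0.0025, -0.0014, 0, 0, 9.58], [-0.0551, 0.0067, -0.0013, 0, 0, 9.58], [-0.0531, 0.0157, -0.0014, 0, 0, 9.58], [-0.0498, 0.0244, -0.0014, 0, 0, 9.58], [-0.045, 0.0324, -0.0013, 0, 0, 9.58], [-0.039, 0.0393, -0.0014, 0, 0, 9.58]]

```text
t: 2.55
tcp_pos: [0.471, 0.1494, 0.2704]
tool_rot: [0.821, 0.571, 0.0, 0.0]
force: [0.6, 0.5, 0.4]
finger_gap: 1.001
```

Call:
play_rows:
  steps:
    - [[0, 0, 0, 0, 0, 0], [0, 0, 0, 0, 0, 0], [0, 0, 0, 0, 0, 0]]

```text
t: 2.92
tcp_pos: [0.4689, 0.152, 0.2699]
tool_rot: [0.818, 0.575, -0.0, -0.0]
force: [0.6, -0.1, 0.2]
finger_gap: 1.002
```

```bash
python3 - <<'E'
from h import *
st()
w=manip.snapshot('wrist');save('w1',w['img']);np.save('w1.npy',dict(w),allow_pickle=True)
print(np.array(w['world_from_camera']).round(3),np.array(w['K']).round(1))
for l in ('housing_shoulder','housing_nose','housing','seal','housing_thread'):
    for r in manip.pinpoint(l,w)[:2]: 
        print(l,np.round(r['point'],1),round(r['score'],2),at_z(w,r['point'],{'housing_shoulder':.055,'housing_nose':.078,'housing':0,'seal':.086,'housing_thread':.068}[l]).round(4))
E
```

```text
t 2.92 tcp [0.4689 0.152  0.2699] jawyaw -19.87 tilt [-0.06  0.01] F [ 0.56 -0.15  0.2 ] M [ 0.032  0.003 -0.008] gap 1.0022 q [0.086 0.332 1.74  0.    1.07  0.433]
[[ 0.941 -0.324 -0.102  0.495]
 [-0.34  -0.898 -0.28   0.224]
 [-0.001  0.298 -0.955  0.388]
 [ 0.     0.     0.     1.   ]] [[309.6   0.  257.8]
 [  0.  309.6 193.4]
 [  0.    0.    1. ]]
housing_shoulder [292.  150.5] 0.81 [0.5105 0.1593 0.055 ]
housing_shoulder [111.  178.4] 0.75 [0.312 0.198 0.055]
housing_nose [296.3 162.2] 0.77 [0.5099 0.151  0.078 ]
housing_nose [ 98.7 177.8] 0.65 [0.313  0.2046 0.078 ]
housing [290.6 148.7] 0.92 [0.5122 0.1515 0.    ]
housing [126.4 159.1] 0.82 [0.3121 0.2096 0.    ]Traceback (most recent call last):
  File "<stdin>", line 6, in <module>
ValueError: it knows: cap, cap_center, housing, housing_nose, housing_shoulder, housing_thread, reagent_bottle_center, tip_box_center, tube_rack_center
```

View pics/w1.png

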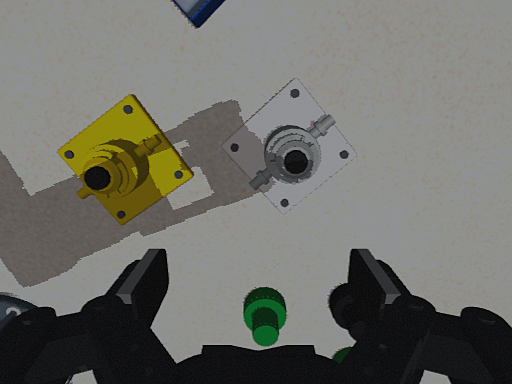

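The wrist view shows the white housing's seal at about (296,162) and its four base holes at (295,93), (235,148), (285,203) and (344,155). The look-alike is at left. I'll refine the axis from these features.

```bash
cat >> h.py <<'E'
def blob(img,c,r,thr):
    g=cv2.GaussianBlur(cv2.cvtColor(img,cv2.COLOR_RGB2GRAY),(3,3),0).astype(float)
    y0,x0=int(c[1]-r),int(c[0]-r); s=g[y0:y0+2*r+1,x0:x0+2*r+1]
    m=(s<thr).astype(np.uint8); n,l,stt,cen=cv2.connectedComponentsWithStats(m)
    k=1+np.argmax(stt[1:,4]); return cen[k]+[x0,y0],stt[k,4],stt[k,:4]
E
python3 - <<'E'
from h import *
w=np.load('w1.npy',allow_pickle=True).item();img=w['img']
X=[]
for c in ((295,93),(235,148),(285,203),(344,155)):
    p,a,_=blob(img,c,7,90); q=at_z(w,p,.014);X.append(q);print(p.round(1),a,q.round(4))
X=np.array(X);print('mean',X.mean(0).round(4),'diag mids',((X[0]+X[2])/2).round(4),((X[1]+X[3])/2).round(4),'sides',np.linalg.norm(X-np.roll(X,1,0),axis=1).round(4))
for t in (30,40,50):
    p,a,b=blob(img,(296,162),20,t);print('seal',p.round(1),a,b,at_z(w,p,.086).round(4))
save('w1c',cv2.resize(img[70:220,215:365],(600,600),interpolation=2))
E
```

```text
[294.5  92.9] 59 [0.5356 0.2136 0.014 ]
[234.  147.1] 70 [0.4479 0.1792 0.014 ]
[284.2 202.4] 48 [0.4826 0.0914 0.014 ]
[343.6 154.2] 54 [0.5702 0.1258 0.014 ]
mean [0.5091 0.1525 0.014 ] diag mids [0.5091 0.1525 0.014 ] [0.509  0.1525 0.014 ] sides [0.0943 0.0943 0.0943 0.0941]
seal [295.4 161.6] 398 [ 9  9 22 22] [0.5088 0.1537 0.086 ]
seal [295.4 161.8] 424 [ 8  8 24 24] [0.5088 0.1535 0.086 ]
seal [295.5 161.9] 448 [ 8  8 24 24] [0.5088 0.1534 0.086 ]
```

View pics/w1c.png

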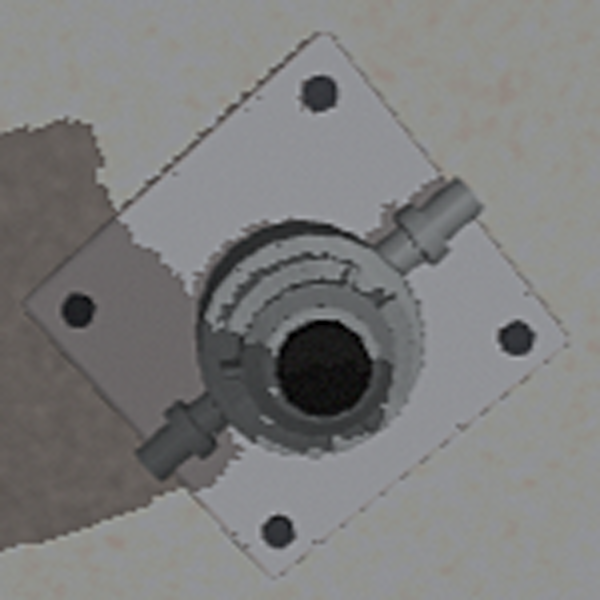

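```bash
python3 - <<'E'
from h import *
plan([0.50,-0.10,0.25],-58,5)
E
```

```text
[[[-0.0453,0.0229,0.004,-0.0,0.0,7.62],[-0.0419,0.0287,0.004,-0.0,0.0,7.62],[-0.0377,0.034,0.004,-0.0,0.0,7.62],[-0.0328,0.0387,0.004,-0.0,0.0,7.62],[-0.0274,0.0427,0.004,-0.0,0.0,7.62]]]
end [ 0.5  -0.1   0.25] maxshift 0.0453
```

Call:
play_rows:
  steps:
    - [[-0.0453, 0.0229, 0.004, 0, 0, 7.62], [-0.0419, 0.0287, 0.004, 0, 0, 7.62], [-0.0377, 0.034, 0.004, 0, 0, 7.62], [-0.0328, 0.0387, 0.004, 0, 0, 7.62], [-0.0274, 0.0427, 0.004, 0, 0, 7.62], [0, 0, 0, 0, 0, 0], [0, 0, 0, 0, 0, 0], [0, 0, 0, 0, 0, 0]]

```text
t: 4.12
tcp_pos: [0.4998, -0.0995, 0.25]
tool_rot: [0.961, 0.276, -0.0, -0.0]
force: [-0.1, -0.6, -0.8]
finger_gap: 0.998
```

```bash
python3 - <<'E'
from h import *
st()
w=manip.snapshot('wrist');save('w2',w['img']);np.save('w2.npy',dict(w),allow_pickle=True)
for l,z in (('cap_center',.032),('cap',0)):
    for r in manip.pinpoint(l,w)[:3]: 
        print(l,np.round(r['point'],1),round(r['score'],2),at_z(w,r['point'],z).round(4))
for r in manip.regions_of('cap',w)[:3]: print(r['rect'],round(r['score'],2),r['pixels'].sum())
E
```

```text
t 4.12 tcp [ 0.4998 -0.0995  0.25  ] jawyaw -57.96 tilt [-0.03  0.03] F [-0.07 -0.61 -0.76] M [-0.017  0.01  -0.016] gap 0.9985 q [-0.416  0.382  1.725  0.     1.035  0.595]
cap_center [329.3 215.1] 0.88 [ 0.4972 -0.1988  0.032 ]
cap_center [263.3 146.4] 0.67 [ 0.5239 -0.0911  0.032 ]
cap_center [184.  215.6] 0.62 [ 0.407 -0.056  0.032]
cap [184.2 205.9] 0.92 [ 0.4037 -0.0497 -0.    ]
cap [324.8 203.1] 0.8 [ 0.5009 -0.1978  0.    ]
[156.3, 182.0, 211.1, 240.2] 0.96 2294
[231.4, 118.6, 288.4, 172.0] 0.84 2305
[300.3, 183.5, 356.5, 240.6] 0.71 2399
```

View pics/w2.png

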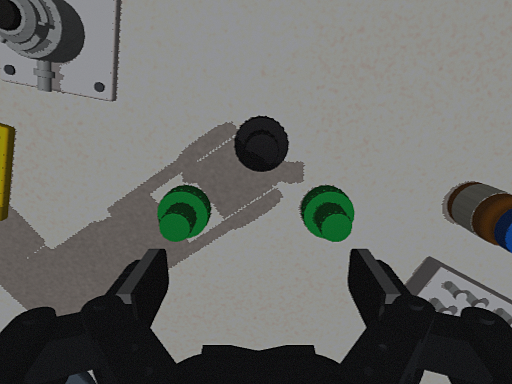

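The wrist view shows the black cap at (262,143), with the green look-alikes at (183,213) and (328,213) behind it. I'll fit the silhouette model to the black cap.

```bash
cat >> h.py <<'E'
def circ(p,x,y,z,r,n=72):
    a=np.linspace(0,2*np.pi,n,endpoint=False)
    return np.array([proj(p,[x+r*np.cos(t),y+r*np.sin(t),z]) for t in a])
def sil(p,x,y,z0,S=8,shape=(384,512),off=(0,0),k=1):
    m=np.zeros((shape[0]*4,shape[1]*4),np.uint8)
    for parts in (((z0,.030),(z0+.028,.030)),((z0+.028,.017),(z0+.064,.017))):
        pts=np.vstack([circ(p,x,y,z,r) for z,r in parts])
        h=cv2.convexHull(((pts+0.5)*4).astype(np.float32)).astype(np.int32)
        cv2.fillPoly(m,[h],1)
    return m
def fitcap(p,mask,x0,z0):
    from scipy.optimize import minimize
    M=cv2.resize(mask.astype(np.uint8),(2048,1536),interpolation=cv2.INTER_NEAREST)
    def f(v):
        s=sil(p,v[0],v[1],z0); i=(s&M).sum(); return 1-i/((s|M).sum())
    r=minimize(f,x0,method='Nelder-Mead',options=dict(initial_simplex=[x0,[x0[0]+.006,x0[1]],[x0[0],x0[1]+.006]],xatol=1e-4,fatol=1e-4))
    return r.x,1-r.fun
E
python3 - <<'E'
from h import *
w=np.load('w2.npy',allow_pickle=True).item();img=w['img']
g=cv2.GaussianBlur(cv2.cvtColor(img,cv2.COLOR_RGB2GRAY),(3,3),0)
m=np.zeros_like(g);m[110:180,225:300]=(g[110:180,225:300]<60)
n,l,s,c=cv2.connectedComponentsWithStats(m);k=1+np.argmax(s[1:,4]);m=(l==k);print(s[k],c[k])
x,iou=fitcap(w,m,[0.524,-0.087],0.0);print('cap',x.round(4),'iou',round(iou,3))
im=img.copy()
for z,r,col in ((0,.03,(255,0,0)),(.028,.03,(255,255,0)),(.064,.017,(0,255,0)),(.028,.017,(0,255,255))):
    cv2.polylines(im,[(circ(w,*x,z,r)*8).astype(np.int32)],True,col,1,cv2.LINE_AA,3)
save('w2c',cv2.resize(np.hstack([img[100:190,215:305],im[100:190,215:305]]),(800,400),interpolation=2))
E
```

```text
[ 234  116   54   56 2345] [260.77014925 143.73390192]
cap [ 0.5234 -0.0883] iou 0.965
```

View pics/w2c.png

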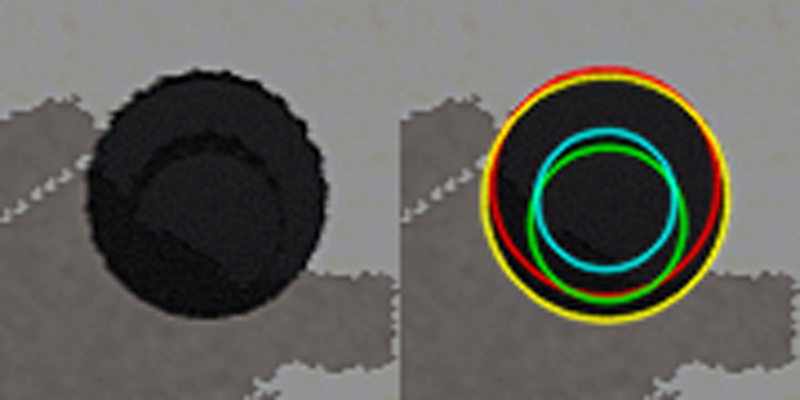

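```bash
python3 - <<'E'
from h import *
print(manip.tips_ahead)
plan([0.5234,-0.0883,0.13],-58,3)
E
```

```text
0.025
[[[0.0087,0.0008,0.0401,0.0,-0.0,0.0],[0.0086,0.0008,0.04,0.0,-0.0,0.0],[0.0087,0.0009,0.0401,0.0,-0.0,0.0]]]
end [ 0.5235 -0.0883  0.13  ] maxshift 0.0401
```

Call:
play_rows:
  steps:
    - [[0.0087, 0.0008, 0.0401, 0, 0, 0], [0.0086, 0.0008, 0.04, 0, 0, 0], [0.0087, 0.0009, 0.0401, 0, 0, 0], [0, 0, 0.02, 0, 0, 0], [0, 0, 0.02, 0, 0, 0], [0, 0, 0.015, 0, 0, 0], [0, 0, 0.01, 0, 0, 0], [0, 0, 0.005, 0, 0, 0], [0, 0, 0, 0, 0, 0], [0, 0, 0, 0, 0, 0]]
  fingers: 0.75

```text
t: 5.58
tcp_pos: [0.5239, -0.0895, 0.0603]
tool_rot: [0.962, 0.275, 0.0, 0.0]
force: [1.1, 0.1, -0.6]
finger_gap: 0.747
```

```bash
python3 - <<'E'
from h import *
st()
w=manip.snapshot('wrist');save('w3',w['img'])
E
```

```text
t 5.58 tcp [ 0.5239 -0.0895  0.0603] jawyaw -58.1 tilt [ 0.06 -0.02] F [ 1.14  0.11 -0.63] M [-0.009  0.002 -0.014] gap 0.7472 q [-0.38   0.716  1.809  0.     0.615  0.634]
```

View pics/w3.png

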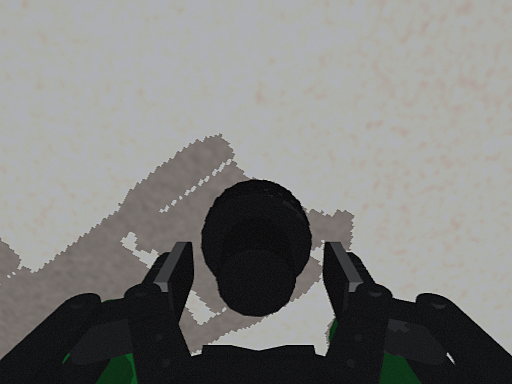

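The cap knob is centred between the pads (knob columns 218–296, pads at 192 and 325). Closing.

Call:
play_rows:
  steps:
    - [[0, 0, 0, 0, 0, 0], [0, 0, 0, 0, 0, 0], [0, 0, 0, 0, 0, 0], [0, 0, 0, 0, 0, 0], [0, 0, 0, 0, 0, 0]]
  fingers: 0
  squeeze: 50

```text
t: 6.25
tcp_pos: [0.5238, -0.0895, 0.0604]
tool_rot: [0.961, 0.275, 0.0, 0.0]
force: [-0.1, -0.6, 6.2]
finger_gap: 0.386
```

```bash
python3 - <<'E'
from h import *
st()
w=manip.snapshot('wrist');save('w4',w['img'])
E
```

```text
t 6.25 tcp [ 0.5238 -0.0895  0.0604] jawyaw -58.1 tilt [ 0.04 -0.02] F [-0.1  -0.64  6.15] M [ 0.008  0.085 -0.044] gap 0.3859 q [-0.38   0.716  1.809 -0.     0.615  0.634]
```

View pics/w4.png

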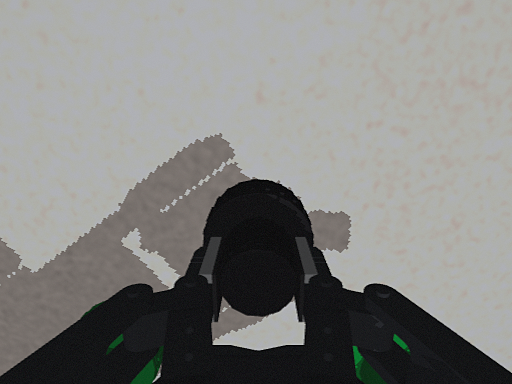

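Gripped (gap 33 mm, about the 34 mm knob). Lifting and taking it to the housing.

Call:
play_rows:
  steps:
    - [[0, 0, -0.01, 0, 0, 0], [0, 0, -0.03, 0, 0, 0], [0, 0, -0.05, 0, 0, 0], [0, 0, -0.05, 0, 0, 0], [0, 0, 0, 0, 0, 0], [0, 0, 0, 0, 0, 0]]

```text
t: 7.05
tcp_pos: [0.5227, -0.089, 0.1995]
tool_rot: [0.961, 0.275, -0.0, -0.0]
force: [-0.1, -0.3, -1.8]
finger_gap: 0.385
```

```bash
python3 - <<'E'
from h import *
st()
plan([0.509,0.153,0.20],-58,6)
E
```

```text
t 7.05 tcp [ 0.5227 -0.089   0.1995] jawyaw -58.1 tilt [-0.06  0.02] F [-0.12 -0.33 -1.76] M [-0.025  0.01  -0.026] gap 0.3852 q [-0.38   0.48   1.727 -0.     0.936  0.634]
[[[0.0194,-0.0355,-0.0001,-0.01,0.01,-0.02],[0.0194,-0.0354,-0.0,-0.01,0.01,-0.02],[0.0194,-0.0354,-0.0001,-0.01,0.01,-0.02],[0.0194,-0.0355,-0.0001,-0.01,0.01,-0.02],[0.0194,-0.0354,-0.0001,-0.01,0.01,-0.02],[0.0194,-0.0354,-0.0,-0.01,0.01,-0.02]]]
end [0.509 0.153 0.2  ] maxshift 0.0355
```

Call:
play_rows:
  steps:
    - [[0.0194, -0.0355, 0, 0, 0, 0], [0.0194, -0.0354, 0, 0, 0, 0], [0.0194, -0.0354, 0, 0, 0, 0], [0.0194, -0.0355, 0, 0, 0, 0], [0.0194, -0.0354, 0, 0, 0, 0], [0.0194, -0.0354, 0, 0, 0, 0], [0, 0, 0, 0, 0, 0], [0, 0, 0, 0, 0, 0]]

```text
t: 8.05
tcp_pos: [0.509, 0.1524, 0.1983]
tool_rot: [0.961, 0.275, -0.002, -0.0]
force: [0.2, 0.1, -1.8]
finger_gap: 0.385
```

```bash
python3 - <<'E'
from h import *
for i in range(2): st()
s=manip.sense();tcp=np.array(s['tcp_pos'])
w=manip.snapshot('wrist');save('w5',w['img'])
b=manip.snapshot('top');a=manip.snapshot('scene')
for p,nm in ((a,'s5'),(b,'t5')):
    im=p['img']; c=proj(p,[.509,.153,.1]).astype(int); 
    save(nm,cv2.resize(im[c[1]-60:c[1]+60,c[0]-60:c[0]+60],(480,480),interpolation=2)); print(nm,c)
X=[]
for c0 in ((.5356,.2136),(.4479,.1792),(.4826,.0914),(.5702,.1258)):
    c=proj(w,[*c0,.014]); 
    try:
        p,a_,_=blob(w['img'],c,8,90); q=at_z(w,p,.014);print(c.round(1),p.round(1),a_,q.round(4))
    except Exception as e: print(c.round(1),e)
E
```

```text
t 8.05 tcp [0.509  0.1524 0.1983] jawyaw -58.06 tilt [-0.2  -0.04] F [ 0.25  0.13 -1.76] M [-0.002 -0.003  0.008] gap 0.3848 q [ 8.100e-02  4.840e-01  1.724e+00 -1.000e-03  9.370e-01  1.094e+00]
t 8.05 tcp [0.509  0.1524 0.1983] jawyaw -58.06 tilt [-0.2  -0.04] F [ 0.25  0.13 -1.76] M [-0.002 -0.003  0.008] gap 0.3848 q [ 8.100e-02  4.840e-01  1.724e+00 -1.000e-03  9.370e-01  1.094e+00]
s5 [305 180]
t5 [200 159]
[218.4 119.6] [218.3 119.7] 75 [0.5355 0.2137 0.014 ]
[205.2 210.8] [207.5 212.2] 133 [0.4478 0.1765 0.014 ]
[293.9 226. ] [293. 225.] 289 [0.483  0.0928 0.014 ]
[315.  137.8] [314.8 137.9] 73 [0.57   0.1259 0.014 ]
```

View pics/w5.png

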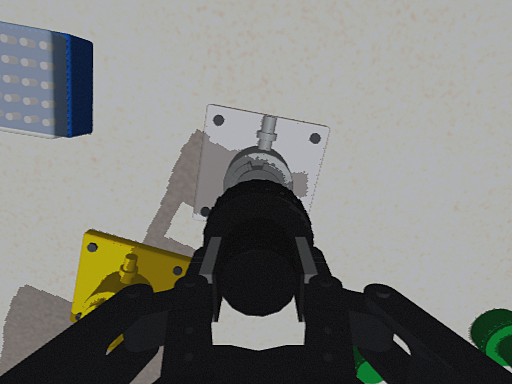

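View pics/s5.png

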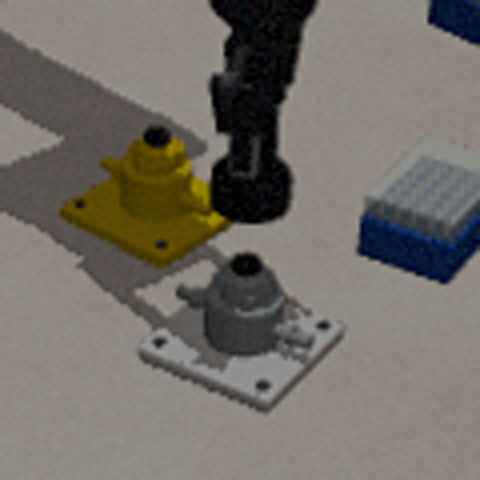

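The cap sits over the seal in both views, and the two clear base holes re-measure to the same spots at this yaw (within 0.5 mm). Descending.

Call:
play_rows:
  steps:
    - [[0, 0, 0.02, 0, 0, 0], [0, 0, 0.02, 0, 0, 0], [0, 0, 0.01, 0, 0, 0], [0, 0, 0.006, 0, 0, 0], [0, 0, 0, 0, 0, 0], [0, 0, 0, 0, 0, 0], [0, 0, 0, 0, 0, 0]]

```text
t: 9.07
tcp_pos: [0.5103, 0.1527, 0.1444]
tool_rot: [0.961, 0.275, 0.001, 0.0]
force: [-0.4, 0.9, -1.0]
finger_gap: 0.379
```

```bash
python3 - <<'E'
from h import *
st()
E
```

```text
t 9.07 tcp [0.5103 0.1527 0.1444] jawyaw -58.09 tilt [0.07 0.01] F [-0.39  0.88 -1.  ] M [ 0.001 -0.071 -0.011] gap 0.3789 q [ 0.081  0.569  1.766 -0.     0.805  1.095]
```

Call:
play_rows:
  steps:
    - [[0, 0, 0.003, 0, 0, 0], [0, 0, 0.003, 0, 0, 0], [0, 0, 0.002, 0, 0, 0], [0, 0, 0, 0, 0, 0]]

```text
t: 9.57
tcp_pos: [0.5098, 0.1526, 0.1355]
tool_rot: [0.961, 0.275, -0.0, -0.0]
force: [-0.2, 0.3, -1.1]
finger_gap: 0.379
```

```bash
python3 - <<'E'
from h import *
st()
E
```

```text
t 9.57 tcp [0.5098 0.1526 0.1355] jawyaw -58.1 tilt [-0.04 -0.  ] F [-0.23  0.34 -1.13] M [ 0.039 -0.029  0.047] gap 0.3791 q [ 0.081  0.584  1.772 -0.     0.787  1.095]
```

Call:
play_rows:
  steps:
    - [[0, 0, 0.002, 0, 0, 0], [0, 0, 0.001, 0, 0, 0], [0, 0, 0, 0, 0, 0]]

```text
t: 9.95
tcp_pos: [0.5099, 0.1526, 0.1327]
tool_rot: [0.961, 0.275, -0.0, -0.0]
force: [0.3, -0.2, -0.6]
finger_gap: 0.384
```

Call:
play_rows:
  steps:
    - [[0, 0, 0.001, 0, 0, 0], [0, 0, 0.001, 0, 0, 0], [0, 0, 0, 0, 0, 0]]

```text
t: 10.32
tcp_pos: [0.5099, 0.1526, 0.1307]
tool_rot: [0.961, 0.275, -0.0, -0.0]
force: [0.4, -0.1, -1.0]
finger_gap: 0.378
```

Call:
play_rows:
  steps:
    - [[0, 0, 0.001, 0, 0, 0], [0, 0, 0, 0, 0, 0]]

```text
t: 10.58
tcp_pos: [0.5101, 0.1527, 0.1301]
tool_rot: [0.961, 0.275, 0.0, 0.0]
force: [-0.4, 0.2, 1.6]
finger_gap: 0.382
```

Contact at TCP z ≈ 0.130, which puts cap_center about 47 mm over the shoulder, so the pins are high on the ridges. Now gently anticlockwise (−z in the tool frame) in small steps.

Call:
play_rows:
  steps:
    - [[0, 0, 0, 0, 0, -3], [0, 0, 0.0005, 0, 0, -2], [0, 0, 0, 0, 0, 0]]

```text
t: 10.95
tcp_pos: [0.5098, 0.1526, 0.1292]
tool_rot: [0.949, 0.316, -0.0, -0.0]
force: [0.6, -0.0, -0.6]
finger_gap: 0.382
```

```bash
python3 - <<'E'
from h import *
st()
E
```

```text
t 10.95 tcp [0.5098 0.1526 0.1292] jawyaw -53.11 tilt [-0.03 -0.01] F [ 0.56 -0.   -0.55] M [-0.044  0.003 -0.025] gap 0.3822 q [ 0.081  0.595  1.776 -0.     0.772  1.008]
```

Call:
play_rows:
  steps:
    - [[0, 0, 0.001, 0, 0, 0], [0, 0, 0, 0, 0, 0]]

```text
t: 11.2
tcp_pos: [0.5097, 0.1525, 0.1281]
tool_rot: [0.949, 0.316, -0.0, -0.0]
force: [-0.7, -0.1, -1.0]
finger_gap: 0.382
```

Call:
play_rows:
  steps:
    - [[0, 0, 0.001, 0, 0, 0], [0, 0, 0, 0, 0, 0]]

```text
t: 11.45
tcp_pos: [0.5096, 0.1526, 0.1272]
tool_rot: [0.949, 0.317, -0.0, -0.0]
force: [-1.2, -0.1, 0.2]
finger_gap: 0.383
```

```bash
python3 - <<'E'
from h import *
st()
E
```

```text
t 11.45 tcp [0.5096 0.1526 0.1272] jawyaw -53.09 tilt [-0.05 -0.01] F [-1.23 -0.15  0.24] M [-0.121  0.255  0.063] gap 0.383 q [ 0.081  0.598  1.777 -0.     0.767  1.008]
```

Call:
play_rows:
  steps:
    - [[0, 0, 0.001, 0, 0, 0], [0, 0, 0, 0, 0, 0]]

```text
t: 11.7
tcp_pos: [0.5096, 0.1526, 0.1262]
tool_rot: [0.949, 0.317, -0.0, -0.0]
force: [-1.8, -1.3, 1.1]
finger_gap: 0.381
```

```bash
python3 - <<'E'
from h import *
st()
E
```

```text
t 11.7 tcp [0.5096 0.1526 0.1262] jawyaw -53.09 tilt [-0.05 -0.01] F [-1.83 -1.31  1.05] M [-0.1    0.303  0.084] gap 0.3813 q [ 0.081  0.6    1.778 -0.     0.765  1.007]
```

Call:
play_rows:
  steps:
    - [[-0.0007, 0, 0, 0, 0, 0], [0, 0, 0, 0, 0, 0]]

```text
t: 11.95
tcp_pos: [0.5094, 0.1524, 0.1262]
tool_rot: [0.949, 0.316, 0.0, -0.0]
force: [-1.2, 0.6, -0.6]
finger_gap: 0.38
```

```bash
python3 - <<'E'
from h import *
st()
E
```

```text
t 11.95 tcp [0.5094 0.1524 0.1262] jawyaw -53.11 tilt [0.   0.02] F [-1.22  0.56 -0.61] M [0.141 0.164 0.071] gap 0.3802 q [8.000e-02 5.990e-01 1.779e+00 1.000e-03 7.630e-01 1.007e+00]
```

Call:
play_rows:
  steps:
    - [[-0.0003, -0.0004, 0, 0, 0, 0], [0, 0, 0.001, 0, 0, 0], [0, 0, 0, 0, 0, 0]]

```text
t: 12.32
tcp_pos: [0.5092, 0.1524, 0.1252]
tool_rot: [0.949, 0.316, 0.0, 0.0]
force: [0.2, 1.0, -0.8]
finger_gap: 0.381
```

```bash
python3 - <<'E'
from h import *
st()
E
```

```text
t 12.32 tcp [0.5092 0.1524 0.1252] jawyaw -53.11 tilt [0.02 0.01] F [ 0.23  1.   -0.76] M [0.074 0.094 0.015] gap 0.3808 q [0.08  0.6   1.78  0.    0.76  1.007]
```

Call:
play_rows:
  steps:
    - [[0, 0, 0.001, 0, 0, 0], [0, 0, 0, 0, 0, 0]]

```text
t: 12.58
tcp_pos: [0.5092, 0.1523, 0.1243]
tool_rot: [0.949, 0.316, 0.0, 0.0]
force: [0.7, -0.6, -1.1]
finger_gap: 0.382
```

```bash
python3 - <<'E'
from h import *
st()
E
```

```text
t 12.57 tcp [0.5092 0.1523 0.1243] jawyaw -53.11 tilt [ 0.03 -0.  ] F [ 0.73 -0.55 -1.05] M [ 0.005 -0.021  0.044] gap 0.3821 q [ 0.08   0.602  1.781 -0.     0.758  1.007]
```

Call:
play_rows:
  steps:
    - [[0, 0, 0.001, 0, 0, 0], [0, 0, 0, 0, 0, 0]]

```text
t: 12.82
tcp_pos: [0.509, 0.1523, 0.1232]
tool_rot: [0.949, 0.316, -0.0, 0.0]
force: [-0.4, 0.3, -0.4]
finger_gap: 0.38
```

```bash
python3 - <<'E'
from h import *
st()
E
```

```text
t 12.82 tcp [0.509  0.1523 0.1232] jawyaw -53.1 tilt [-0. -0.] F [-0.43  0.27 -0.4 ] M [-0.009 -0.007  0.016] gap 0.3803 q [ 0.08   0.604  1.782 -0.     0.756  1.007]
```

Call:
play_rows:
  steps:
    - [[0, 0, 0.001, 0, 0, 0], [0, 0, 0, 0, 0, 0]]

```text
t: 13.08
tcp_pos: [0.5089, 0.1523, 0.1222]
tool_rot: [0.949, 0.317, -0.0, -0.0]
force: [0.4, -0.3, -1.4]
finger_gap: 0.382
```

Call:
play_rows:
  steps:
    - [[0, 0, 0.001, 0, 0, 0], [0, 0, 0, 0, 0, 0]]

```text
t: 13.32
tcp_pos: [0.509, 0.1524, 0.1214]
tool_rot: [0.949, 0.317, 0.0, 0.0]
force: [0.1, 0.6, -0.9]
finger_gap: 0.384
```

```bash
python3 - <<'E'
from h import *
st()
E
```

```text
t 13.32 tcp [0.509  0.1524 0.1214] jawyaw -53.1 tilt [ 0. -0.] F [ 0.08  0.63 -0.91] M [ 0.025 -0.006 -0.035] gap 0.3841 q [ 0.08   0.607  1.783 -0.     0.752  1.007]
```

Call:
play_rows:
  steps:
    - [[0, 0, 0.001, 0, 0, 0], [0, 0, 0, 0, 0, 0]]

```text
t: 13.58
tcp_pos: [0.509, 0.1524, 0.1204]
tool_rot: [0.949, 0.317, 0.0, 0.0]
force: [-0.3, -0.3, 1.6]
finger_gap: 0.384
```

```bash
python3 - <<'E'
from h import *
st()
w=manip.snapshot('wrist');save('w6',w['img'])
a=manip.snapshot('scene');im=a['img'];c=proj(a,[.509,.153,.1]).astype(int);save('s6',cv2.resize(im[c[1]-40:c[1]+40,c[0]-40:c[0]+40],(640,640),interpolation=2))
E
```

```text
t 13.57 tcp [0.509  0.1524 0.1204] jawyaw -53.1 tilt [0.01 0.  ] F [-0.3  -0.27  1.56] M [-0.034  0.076 -0.043] gap 0.3845 q [ 0.08   0.609  1.783 -0.     0.749  1.007]
```

View pics/w6.png

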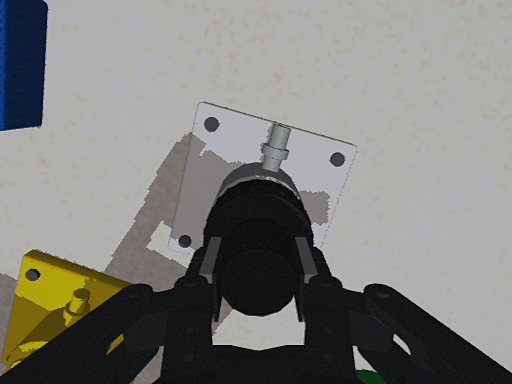

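View pics/s6.png

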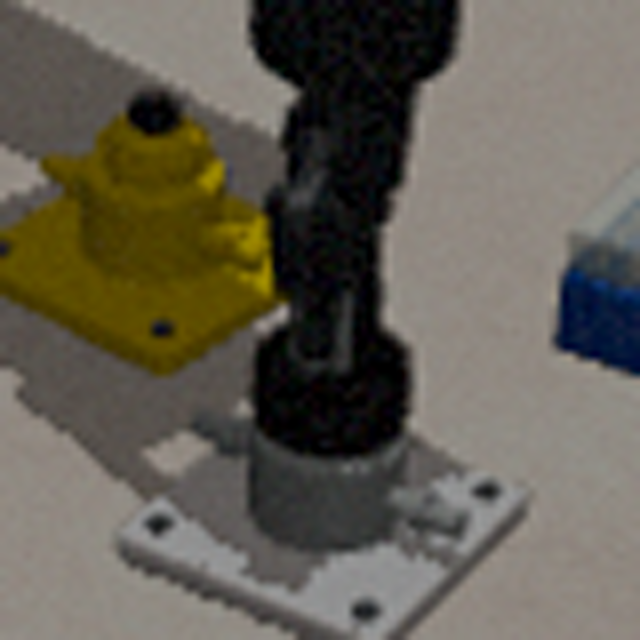

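Seal contact comes at cap_center ≈ +38 mm with little force on the way, so the cap happened to drop into the thread start. In the scene crop it sits low and square on the bowl, skirt at (330,400). J6 has only about 105° left clockwise, so I'll let go, turn the hand back 90° and regrip before screwing home.

Call:
play_rows:
  steps:
    - [[0, 0, -0.001, 0, 0, 0], [0, 0, 0, 0, 0, 0], [0, 0, 0, 0, 0, 0]]

```text
t: 14.05
tcp_pos: [0.509, 0.1524, 0.1213]
tool_rot: [0.949, 0.316, 0.0, 0.0]
force: [0.3, -0.7, 0.4]
finger_gap: 0.38
```

Call:
play_rows:
  steps:
    - [[0, 0, 0, 0, 0, 0], [0, 0, 0, 0, 0, 0], [0, 0, 0, 0, 0, 0], [0, 0, 0, 0, 0, -5], [0, 0, 0, 0, 0, -10], [0, 0, 0, 0, 0, -10], [0, 0, 0, 0, 0, -10], [0, 0, 0, 0, 0, -10]]
  fingers: 0.75

```text
t: 15.05
tcp_pos: [0.5089, 0.1524, 0.1213]
tool_rot: [0.753, 0.658, -0.0, 0.0]
force: [-0.6, 0.5, -0.8]
finger_gap: 0.75
```

Call:
play_rows:
  steps:
    - [[0, 0, 0, 0, 0, -10], [0, 0, 0, 0, 0, -10], [0, 0, 0, 0, 0, -10], [0, 0, 0, 0, 0, -10], [0, 0, 0, 0, 0, -5], [0, 0, 0, 0, 0, 0], [0, 0, 0, 0, 0, 0]]

```text
t: 15.92
tcp_pos: [0.5089, 0.1524, 0.1213]
tool_rot: [0.448, 0.894, 0.0, 0.0]
force: [-0.7, -0.3, -0.8]
finger_gap: 0.745
```

```bash
python3 - <<'E'
from h import *
st()
w=manip.snapshot('wrist');save('w7',w['img'])
E
```

```text
t 15.93 tcp [0.5089 0.1524 0.1213] jawyaw 36.83 tilt [ 0. -0.] F [-0.72 -0.33 -0.82] M [-0.012  0.003  0.026] gap 0.7447 q [ 0.08   0.607  1.783 -0.     0.752 -0.562]
```

View pics/w7.png

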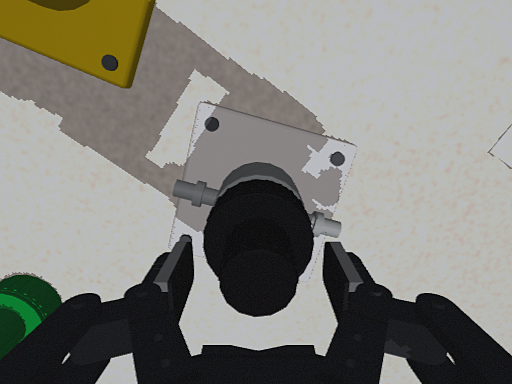

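The open jaws are centred on the knob (columns 219–298) and the cap sits square. Regripping.

Call:
play_rows:
  steps:
    - [[0, 0, 0, 0, 0, 0], [0, 0, 0, 0, 0, 0], [0, 0, 0, 0, 0, 0], [0, 0, 0, 0, 0, 0], [0, 0, 0, 0, 0, 0]]
  fingers: 0
  squeeze: 50

```text
t: 16.6
tcp_pos: [0.509, 0.1524, 0.1213]
tool_rot: [0.447, 0.895, 0.0, 0.0]
force: [0.1, -0.1, 0.5]
finger_gap: 0.387
```

```bash
python3 - <<'E'
from h import *
st()
E
```

```text
t 16.6 tcp [0.509  0.1524 0.1213] jawyaw 36.9 tilt [0. 0.] F [ 0.14 -0.11  0.48] M [0.062 0.024 0.025] gap 0.3865 q [ 0.08   0.607  1.783  0.     0.752 -0.564]
```

Call:
play_rows:
  steps:
    - [[0, 0, 0, 0, 0, 4], [0, 0, 0.0005, 0, 0, 4], [0, 0, 0, 0, 0, 4], [0, 0, 0.0005, 0, 0, 4], [0, 0, 0, 0, 0, 0]]

```text
t: 17.23
tcp_pos: [0.5091, 0.1524, 0.1204]
tool_rot: [0.567, 0.824, 0.0, 0.0]
force: [0.3, 0.2, 2.2]
finger_gap: 0.383
```

```bash
python3 - <<'E'
from h import *
st()
E
```

```text
t 17.23 tcp [0.5091 0.1524 0.1204] jawyaw 20.94 tilt [0.01 0.  ] F [0.3  0.21 2.21] M [ 0.032 -0.036  0.003] gap 0.3832 q [ 0.08   0.609  1.783  0.     0.749 -0.285]
```

Turning freely with no torque and light seal pressure. Continuing, 5 mm per 70°.

Call:
play_rows:
  steps:
    - [[0, 0, 0.0002, 0, 0, 4], [0, 0, 0.0002, 0, 0, 4], [0, 0, 0.0002, 0, 0, 4], [0, 0, 0.0002, 0, 0, 4], [0, 0, 0, 0, 0, 0]]

```text
t: 17.85
tcp_pos: [0.5092, 0.1524, 0.1198]
tool_rot: [0.676, 0.737, 0.0, 0.0]
force: [0.0, 0.5, 2.5]
finger_gap: 0.386
```

```bash
python3 - <<'E'
from h import *
st()
E
```

```text
t 17.85 tcp [0.5092 0.1524 0.1198] jawyaw 5.0 tilt [0.04 0.  ] F [0.   0.46 2.46] M [ 0.015 -0.017  0.003] gap 0.3861 q [ 0.08   0.61   1.784 -0.     0.747 -0.007]
```

Call:
play_rows:
  steps:
    - [[0, 0, 0.0002, 0, 0, 4], [0, 0, 0.0002, 0, 0, 4], [0, 0, 0.0002, 0, 0, 4], [0, 0, 0.0002, 0, 0, 4], [0, 0, 0, 0, 0, 0]]

```text
t: 18.48
tcp_pos: [0.5093, 0.1524, 0.119]
tool_rot: [0.771, 0.636, 0.0, 0.0]
force: [0.7, -0.0, 3.3]
finger_gap: 0.381
```

```bash
python3 - <<'E'
from h import *
st()
E
```

```text
t 18.48 tcp [0.5093 0.1524 0.119 ] jawyaw -10.97 tilt [0.04 0.  ] F [ 0.69 -0.04  3.34] M [0.011 0.053 0.001] gap 0.3805 q [0.08  0.611 1.784 0.    0.746 0.272]
```

Call:
play_rows:
  steps:
    - [[0, 0, 0.0002, 0, 0, 4], [0, 0, 0.0002, 0, 0, 4], [0, 0, 0.0001, 0, 0, 4], [0, 0, 0, 0, 0, 0]]

```text
t: 18.98
tcp_pos: [0.5093, 0.1524, 0.1185]
tool_rot: [0.834, 0.552, 0.0, 0.0]
force: [0.1, -0.4, 3.6]
finger_gap: 0.381
```

```bash
python3 - <<'E'
from h import *
st()
E
```

```text
t 18.98 tcp [0.5093 0.1524 0.1185] jawyaw -22.96 tilt [0.04 0.  ] F [ 0.12 -0.45  3.61] M [-0.025  0.052 -0.042] gap 0.3812 q [0.08  0.612 1.784 0.    0.744 0.481]
```

Call:
play_rows:
  steps:
    - [[0, 0, 0.0002, 0, 0, 3], [0, 0, 0.0002, 0, 0, 3], [0, 0, 0.0001, 0, 0, 2], [0, 0, 0, 0, 0, 0]]

```text
t: 19.48
tcp_pos: [0.5092, 0.1524, 0.1179]
tool_rot: [0.87, 0.492, 0.0, 0.0]
force: [0.6, -0.2, 4.9]
finger_gap: 0.379
```

```bash
python3 - <<'E'
from h import *
st()
E
```

```text
t 19.48 tcp [0.5092 0.1524 0.1179] jawyaw -31.03 tilt [0.04 0.  ] F [ 0.57 -0.18  4.9 ] M [ 0.007 -0.033 -0.067] gap 0.379 q [ 0.08   0.613  1.785 -0.     0.743  0.622]
```

Call:
play_rows:
  steps:
    - [[0, 0, 0, 0, 0, 3], [0, 0, 0, 0, 0, 3], [0, 0, 0, 0, 0, 0]]

```text
t: 19.85
tcp_pos: [0.5092, 0.1524, 0.1178]
tool_rot: [0.895, 0.446, 0.0, 0.0]
force: [0.0, 0.2, 5.8]
finger_gap: 0.386
```

```bash
python3 - <<'E'
from h import *
st()
E
```

```text
t 19.85 tcp [0.5092 0.1524 0.1178] jawyaw -37.02 tilt [0.03 0.  ] F [0.03 0.18 5.75] M [ 0.038 -0.059 -0.05 ] gap 0.3857 q [0.08  0.613 1.785 0.    0.743 0.726]
```

Call:
play_rows:
  steps:
    - [[0, 0, 0, 0, 0, 3], [0, 0, 0, 0, 0, 3], [0, 0, 0, 0, 0, 0]]

```text
t: 20.23
tcp_pos: [0.5091, 0.1524, 0.1178]
tool_rot: [0.917, 0.399, 0.0, 0.0]
force: [0.0, -0.5, 5.9]
finger_gap: 0.382
```

```bash
python3 - <<'E'
from h import *
st()
E
```

```text
t 20.23 tcp [0.5091 0.1524 0.1178] jawyaw -43.0 tilt [0.02 0.  ] F [ 0.04 -0.47  5.89] M [ 0.004 -0.003 -0.071] gap 0.3825 q [0.08  0.613 1.785 0.    0.743 0.831]
```

Call:
play_rows:
  steps:
    - [[0, 0, 0, 0, 0, 3], [0, 0, 0, 0, 0, 3], [0, 0, 0, 0, 0, 0]]

```text
t: 20.6
tcp_pos: [0.509, 0.1524, 0.1178]
tool_rot: [0.937, 0.35, 0.0, 0.0]
force: [0.7, -0.5, 3.9]
finger_gap: 0.382
```

```bash
python3 - <<'E'
from h import *
st()
E
```

```text
t 20.6 tcp [0.509  0.1524 0.1178] jawyaw -48.99 tilt [0.01 0.  ] F [ 0.67 -0.5   3.88] M [-0.017 -0.096  0.001] gap 0.3819 q [0.08  0.613 1.785 0.    0.743 0.935]
```

Call:
play_rows:
  steps:
    - [[0, 0, 0, 0, 0, 3], [0, 0, 0, 0, 0, 2], [0, 0, 0, 0, 0, 0]]

```text
t: 20.98
tcp_pos: [0.509, 0.1524, 0.1178]
tool_rot: [0.951, 0.31, 0.0, 0.0]
force: [-0.3, 0.5, 5.0]
finger_gap: 0.385
```

```bash
python3 - <<'E'
from h import *
st()
E
```

```text
t 20.98 tcp [0.509  0.1524 0.1178] jawyaw -53.88 tilt [ 0.01 -0.03] F [-0.33  0.46  5.02] M [0.191 0.048 0.523] gap 0.3849 q [ 8.100e-02  6.130e-01  1.785e+00 -1.000e-03  7.430e-01  1.022e+00]
```

Call:
play_rows:
  steps:
    - [[0, 0, 0, 0, 0, 0.7], [0, 0, 0, 0, 0, 0]]

```text
t: 21.22
tcp_pos: [0.5089, 0.1525, 0.1177]
tool_rot: [0.952, 0.305, -0.0, 0.0]
force: [0.4, 1.0, 4.5]
finger_gap: 0.386
```

```bash
python3 - <<'E'
from h import *
st()
E
```

```text
t 21.23 tcp [0.5089 0.1525 0.1177] jawyaw -54.5 tilt [ 0.01 -0.04] F [0.42 0.98 4.52] M [0.165 0.031 0.799] gap 0.3864 q [ 8.100e-02  6.130e-01  1.785e+00 -1.000e-03  7.430e-01  1.033e+00]
```

A stiff stop: torque climbs 0.27 N·m over 0.6° at home height (+34.8 mm), about 91° after the regrip. I'll relax the wind-up, let go, then retreat and inspect.

Call:
play_rows:
  steps:
    - [[0, 0, 0, 0, 0, -1.2], [0, 0, 0, 0, 0, 0]]

```text
t: 21.48
tcp_pos: [0.509, 0.1524, 0.1178]
tool_rot: [0.949, 0.314, 0.0, 0.0]
force: [0.2, -0.9, 4.6]
finger_gap: 0.381
```

```bash
python3 - <<'E'
from h import *
st()
E
```

```text
t 21.48 tcp [0.509  0.1524 0.1178] jawyaw -53.41 tilt [ 0.01 -0.02] F [ 0.23 -0.91  4.59] M [0.135 0.009 0.397] gap 0.3806 q [ 0.081  0.613  1.785 -0.     0.743  1.013]
```

Call:
play_rows:
  steps:
    - [[0, 0, 0, 0, 0, 0], [0, 0, 0, 0, 0, 0], [0, 0, 0, 0, 0, 0], [0, 0, 0, 0, 0, 0]]
  fingers: 0.75

```text
t: 21.98
tcp_pos: [0.5088, 0.1523, 0.1175]
tool_rot: [0.95, 0.312, -0.0, -0.0]
force: [0.2, 0.5, 0.1]
finger_gap: 0.747
```

```bash
python3 - <<'E'
from h import *
st()
w=manip.snapshot('wrist');save('w8',w['img'])
E
```

```text
t 21.98 tcp [0.5088 0.1523 0.1175] jawyaw -53.6 tilt [-0.03  0.  ] F [0.21 0.47 0.07] M [-0.016 -0.065 -0.015] gap 0.7469 q [0.08  0.614 1.785 0.    0.743 1.016]
```

View pics/w8.png

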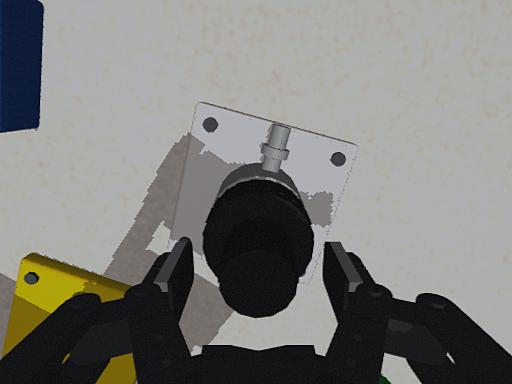

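Released; the jaws clear the knob. Going up and back to check seating.

Call:
play_rows:
  steps:
    - [[0, 0, -0.01, 0, 0, 0], [0, 0, -0.02, 0, 0, 0], [0, 0, -0.03, 0, 0, 0], [0, 0, -0.04, 0, 0, 0], [-0.03, 0, -0.03, 0, 0, 0], [0, 0, 0, 0, 0, 0], [0, 0, 0, 0, 0, 0], [0, 0, 0, 0, 0, 0]]

```text
t: 23.02
tcp_pos: [0.4848, 0.1348, 0.2468]
tool_rot: [0.95, 0.312, -0.001, -0.0]
force: [0.7, -0.5, -1.1]
finger_gap: 0.75
```

```bash
python3 - <<'E'
from h import *
st()
w=manip.snapshot('wrist');a=manip.snapshot('scene');b=manip.snapshot('top')
save('w9',w['img']);save('s9',a['img']);save('t9',b['img'])
for n,p in (('w',w),('s',a),('t',b)):
    img=p['img'];g=cv2.GaussianBlur(cv2.cvtColor(img,cv2.COLOR_RGB2GRAY),(3,3),0)
    cc=circ(p,.509,.1525,.058,.034);cc=np.vstack([cc,circ(p,.509,.1525,.122,.02)])
    x0,y0=cc.min(0).astype(int);x1,y1=cc.max(0).astype(int)+1
    m=np.zeros_like(g);m[y0:y1,x0:x1]=g[y0:y1,x0:x1]<(60 if n!='s' else 55)
    nn,l,s,c=cv2.connectedComponentsWithStats(m);k=1+np.argmax(s[1:,4]);m=(l==k)
    for z0 in (.052,.055,.058,.061,.064,.067):
        x,iou=fitcap(p,m,[.509,.1525],z0);print(n,z0,x.round(4),round(iou,3))
    im=img.copy()
    for z,r in ((.058,.03),(.086,.03),(.122,.017)): cv2.polylines(im,[(circ(p,.509,.1525,z,r)*8).astype(np.int32)],True,(255,255,0),1,cv2.LINE_AA,3)
    cx,cy=(x0+x1)//2,(y0+y1)//2;d=60 if n=='w' else 35
    save('c9'+n,cv2.resize(np.hstack([q[cy-d:cy+d,cx-d:cx+d] for q in (img,im)]),(800,400),interpolation=2))
E
```

```text
t 23.02 tcp [0.4848 0.1348 0.2468] jawyaw -53.59 tilt [-0.08  0.  ] F [ 0.7  -0.51 -1.09] M [ 0.03   0.047 -0.037] gap 0.7501 q [0.049 0.378 1.743 0.    1.022 0.984]
w 0.052 [0.5083 0.1523] 0.971
w 0.055 [0.5089 0.1526] 0.973
w 0.058 [0.5094 0.153 ] 0.967
w 0.061 [0.5098 0.1533] 0.955
w 0.064 [0.51   0.1539] 0.938
w 0.067 [0.5104 0.1545] 0.92
s 0.052 [0.5059 0.1567] 0.913
s 0.055 [0.5097 0.1533] 0.911
s 0.058 [0.5131 0.1505] 0.908
s 0.061 [0.5163 0.1479] 0.903
s 0.064 [0.5198 0.1456] 0.901
s 0.067 [0.5228 0.1429] 0.896
t 0.052 [0.5101 0.1546] 0.679
t 0.055 [0.5105 0.1544] 0.682
t 0.058 [0.5102 0.1542] 0.686
t 0.061 [0.509  0.1525] 0.688
t 0.064 [0.5094 0.1534] 0.694
t 0.067 [0.5076 0.153 ] 0.697
```

View pics/c9w.png

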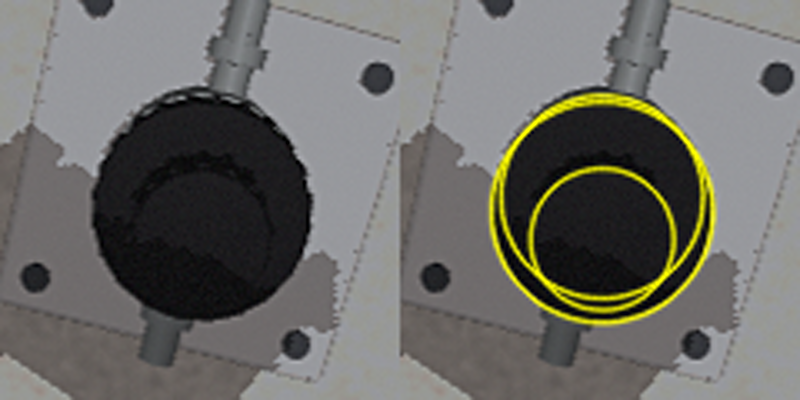

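View pics/c9s.png

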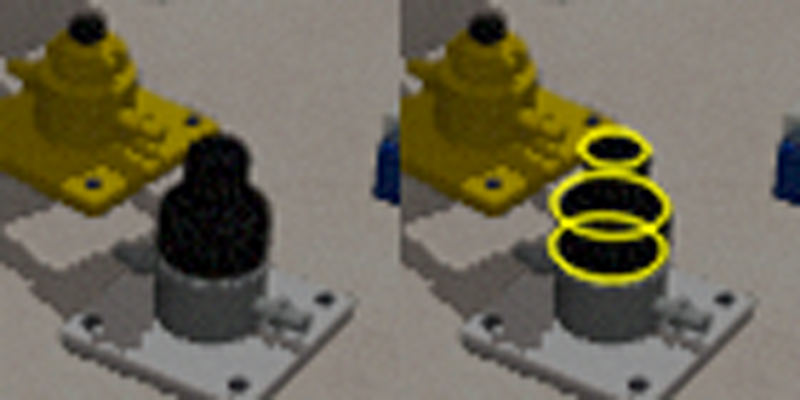

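View pics/s9.png

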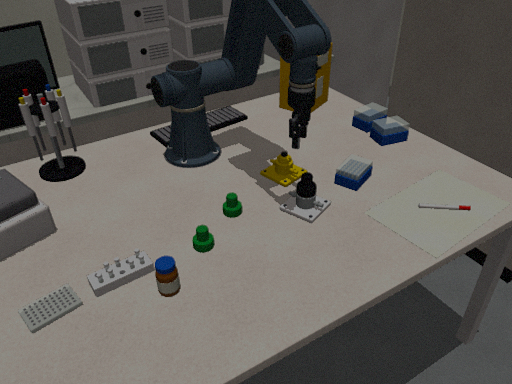

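The scene view shows the cap square on the bowl, with its knob top at (307,178). The tip box (353,173), the rack (122,270) and the bottle (167,276) are where they were. The wrist fit puts the underside at about 55–58 mm, against 58 mm expected when home. Handing in.

```bash
python3 - <<'E'
from h import *
st(); print(manip.sign_off())
E
```

```text
t 23.18 tcp [0.4848 0.1347 0.2468] jawyaw -53.58 tilt [-0.1 -0. ] F [ 1.11 -0.18 -0.27] M [-0.01  -0.026  0.051] gap 0.7498 q [0.049 0.378 1.743 0.    1.022 0.984]
the job is handed in; nothing more can be done
None
```

The black cap is screwed onto the white-based filter housing up to its stop, and I let go and handed the job in at 23.2 s.

- **Setting down:** On the way down it touched lightly. I turned it back about 5° and nudged it about 1 mm sideways. It then sank freely onto the seal with cap_center about 38 mm above the shoulder, so it dropped into the thread start as I set it down.
- **Turning home:** I let go once, turned the hand back 90° and regripped. Turning clockwise was easy for about 86°. At about 91° it met a stiff stop at about 35 mm. I pressed it about 0.6° further to confirm the stop, up to 0.8 N·m, then eased off and released. Vertical force stayed near 6 N.
- **Last checks:** The wrist picture shows the cap square, with its underside at about 55–58 mm; fully home is 58 mm. The tip box, rack, bottle and look-alikes stand where they were. The gripper is open, about 13 cm above the grip height, and touches nothing.
- **Weak or not checked:** The scene and top pictures were too coarse to confirm the height. I did not re-test the stop after letting go.

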